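# Fit a drying peg and prove its catch

## Robot

A 6-joint arm with a two-finger parallel gripper is mounted at the origin on the work surface. World frame = base frame: x ahead of the robot, y to its left, z up, the work surface at z = 0. Lengths are in m, angles in rad, forces in N, time in s.
With the tool pointing down it reaches from about 0.375 to 0.9 m from the base axis. Payload 3.1 kg.
Tool frame: the origin (TCP) lies at the very end of the fingers, on their centre line; the grasp point (between the pads) lies robot.grasp_offset behind it (robot.grasp_offset is the distance from the TCP to the grasp point, in m); z points along the fingers, y is the direction in which the jaws open and shut (so a half turn about z gives the same grasp; the last joint's range is limited). The gripper opens to 87 mm and grips with 3 to 60 N. Pads are 19 mm wide; open, the fingers measure 117 mm over their backs; the gripper's body (75 mm by 190 mm) begins 51 mm behind the grasp point.
Start: joints at [0.934, 0.527, 1.433, -0, 1.181, -0.178], TCP at [0.276, 0.561, 0.223] pointing down, gripper open.
Joint ranges: [-3.08, 3.08], [-0.75, 2.2], [0.22, 2.44], [-1.43, 4.57], [0, 2.65], [-2.85, 2.85]. Speed limits (rad/s): [2.79, 2.79, 3.14, 3.14, 3.14, 3.14].

## Interface

Orientations are given as a unit quaternion [x, y, z, w].
In Python, from rig import robot gives the robot as it stands.
- The arm moves only by the tool drive_tool, never from a script. Its argument "targets" is one flat list of numbers, 6 for each row, row after row: the shift along the tool's x, y, z in cm, then the turn, a rotation vector about the tool's x, y, z in degrees. A call has 1 to 12 rows; each row is the pose to reach, as a shift and turn from the pose commanded when the call began, along the tool's axes at that moment; what a row does not reach only later rows make up. A row lasts 1/12 s, in which the tool goes at most 41.7 mm and 7.16 degrees, less where a joint would pass 70% of its speed; a pose out of reach is approached as far as the arm can. A call with a gripper value outside its range is refused whole. "grip" is the gripper command: -1 is fully open, 1 is shut, values between are in proportion, set as the call begins (left out, the last holds). The fingers move at their own pace and stop on an object; "squeeze" is the grip in N (left out, the last holds). Time passes only in rows, so rows that repeat a pose let the fingers close. It gives the time, the measured TCP pose, the force and the opening at its end, in the units of the state.
- robot.get_obs(): the state, without advancing time (a new reading comes with each control period).
- robot.camera(name): name is "scene" or "top"; returns (picture, depth): 480x640x3 uint8, red, green, blue; 480x640 float32, m along the optical axis (not along the pixel's ray), 0 where there is no reading.
- robot.calibration(name): a dict with "mtx" (3x3 intrinsics, pixels), "R" (3x3) and "t" (3): a world point X has camera coordinates R X + t. Camera axes: x right, y down, z forward; pixel columns grow to the right and rows downward; lengths in m; the calibration is good to about 2 mm. A picture is of the moment at which its call begins. calibration takes no time and is no camera call.
- robot.hand_in(): hands the job in, once; it reports no verdict.
The state is a dict: "time": time; "q": joint angles; "joint_velocities": joint speeds; "joint_torque": joint torques, N m; "position": TCP position; "tool_rot": TCP orientation; "ft_force": force on the tool from outside, world axes, zero at the start; "moment": the same for the moment, N m; "grip_width": finger opening in m.
Only numpy, scipy, OpenCV 4.12 (cv2) and the standard library are available. Lean on these libraries where they do the work, as an engineer would, in place of code of your own. Each camera call takes 0.05 s, during which the arm holds its last target.

## Task

Take the drying peg with the red top out of the wooden rack and press it into the aluminium snap socket of the proof stand until its catch clicks and its brass flange sits flush, pressing with no more than 25 newtons. Then pull it straight up with a smoothly rising force to 15 newtons on the dial (never past 20), hold that steadily for a second to prove the catch, and let go, leaving the peg fully home. Leave the other pegs and everything else on the bench where they are.

Things in the scene. Friction and masses are not known exactly. Their poses are not given: they have to be found in the camera images.
- peg: the drying peg to fit: red-painted top (upper 20) on an upright round wooden handle, 22 across and 60 long (5 to 65 above the origin), on a brass flange 30 across and 5 thick; a steel snap shank points down below it. Origin: centre of the flange's underside; z up along the handle. Hangs by its flange in one hole of the rack at the start. 55 to 115 g
- peg_nose (a point): foot of the peg's shank, 34 below the flange's underside. The shank is 20 across, with a ring groove 13 across from 8 to 16 below the flange, and a cone nose narrowing from 20 across (22 below the flange) to 11 across at this point
- rack: dark wooden block 70 x 240 x 45 high, fixed, origin under its centre, its length along its own y; three through holes 25 across at y = -80, 0 and 80, each holding one peg, flanges resting on its top. The pegs may be in any order
- socket_mouth (a point): centre of the socket's mouth, on the top face of the aluminium block (60 x 60 x 40 high) of the green proof stand; z up, x towards the dial. A round hole 21.5 across, open below, edge chamfered 2. The flange is flush when the peg's origin meets this point. Its height varies by 3 cm between starts. The block floats on a stiff spring, 8 N per mm up and down, which drives the dial
- catch (a point): inside the socket, 12.5 below its mouth: two spring catches, one from each side (its own y). The nose meets them with the flange about 20 above the mouth; forcing them apart takes 8 to 16 N of push, less just after the click; with the flange flush they have snapped into the groove. The peg then has about 1 of up-down play and holds over 30 N; not clicked in, it holds only a few newtons
- stand: the green foot of the proof stand, 170 x 100, fixed; origin under the socket's axis, 82 below the socket's mouth, x towards the dial. The dial, 74 across, lies face up 76 from the socket's axis along x, 38 lower than the mouth
- needle (a joint): dial of the proof stand, rad: 0.1 rad per newton of vertical force on the socket; positive (counter-clockwise from above) is a pull upward, negative a push downward; about 0 at rest (within 0.1), pointing away from the socket. Green marks from 12 to 18 N, red from 20 N pull and from 25 N push
- spare_a: plain ungrooved spare peg, same brass flange and wooden handle as peg but with a black top and a smooth wooden shank; origin at the underside of its flange
- spare_b: as spare_a, with a white top
- flute: bamboo flute lying on two small wooden feet, 300 long, 36 across, along its own x; origin under its middle on the bench
- lacquer_bowl: dark wooden bowl, 90 across, 35 high; origin under its centre
- tape: yellow ring (tape roll), 70 across, 24 high; origin under its centre
- oil: small amber bottle, 44 across, 100 high; origin under its centre
- tin: blue can, 70 across, 90 high; origin under its centre
- brush: hand brush lying on the bench along its own x; origin under its middle

How it is judged:
On the way, in this order (a step that is already met when the one before it is completed fails the run):
1. the red-topped peg is pressed home: flange within 2 mm of the socket's face, centred within 3 mm, upright (z of peg in the frame of socket_mouth below 0.002 m and horizontal distance between peg and socket_mouth below 0.003 m and angle between peg's own z axis and vertical below 0.1 rad), for 0.2 s.
2. with the peg still home (within 3 mm), an upward pull of 12 to 18 N stands on the dial for half a second (z of peg in the frame of socket_mouth below 0.003 m and horizontal distance between peg and socket_mouth below 0.003 m and angle between peg's own z axis and vertical below 0.1 rad and value of joint needle between 1.2 and 1.8 rad), for 0.5 s.
At the end, for the whole second after the job is handed in: the red-topped peg stands in the socket at rest, upright within 0.1 rad, flange within 2.5 mm of the socket's face and within 3 mm of its centre, nothing pulling or pressing on it (dial within 3 N of zero), released (z of peg in the frame of socket_mouth below 0.0025 m and horizontal distance between peg and socket_mouth below 0.003 m and angle between peg's own z axis and vertical below 0.1 rad and value of joint needle between -0.3 and 0.3 rad and linear speed of peg below 0.02 m/s and contact force between the fingers and peg below 0.2 N); the robot touches nothing.
It fails at once if the socket is pulled upward with more than 20 N (dial above 2.0) (value of joint needle above 2 rad).
It fails at once if the socket is pressed down with more than 25 N (dial below -2.5) (value of joint needle below -2.5 rad).
It fails at once if the pull is jerked: the dial rises faster than 8 rad/s (80 N/s) while above 10 N (value of joint needle above 1 rad and velocity of joint needle above 8 rad/s).
It fails at once if a spare peg is moved by more than 25 mm (distance of any of spare_a, spare_b from where it was at the start of the episode above 0.025 m).
It fails at once if something else on the bench (flute, bowl, tape, bottle, can, brush) is moved by more than 25 mm (distance of any of flute, lacquer_bowl, tape, oil, tin, brush from where it was at the start of the episode above 0.025 m).
It also fails if it takes over 69 s, if anything falls off the work surface, if the arm or the gripper's body presses on something with over 40 N, if the wrist force passes 120 N, or if a joint passes its speed limit or range.

## Working session

There is one attempt and no reset: what is moved stays moved. The work goes in short steps, Python scripts to look and compute and a tool call to move; the robot and the scene stay as the last step left them, time stands still between calls to the robot, and variables do not carry over. Pictures are saved under pics/ and viewed, and the job is handed in when it is done.

Besides the shell and the picture viewer there is one more tool, called after ">>>" by a JSON object that holds its "method" and its "body". drive_tool: Moves the arm, as the interface text tells. Its arguments: {"type":"object","properties":{"targets":{"type":"array","items":{"type":"number"}},"grip":{"type":"number"},"squeeze":{"type":"number"}},"required":["targets"]}

```bash
ls; mkdir -p pics
python3 - <<'E'
from rig import robot
import cv2,numpy as np
print(robot.grasp_offset); o=robot.get_obs(); print(o)
for n in("scene","top"):
    p,d=robot.camera(n); cv2.imwrite(f"pics/{n}0.png",p[:,:,::-1]); np.savez(f"pics/{n}0.npz",p=p,d=d)
    c=robot.calibration(n); print(n,c); print((-np.array(c["R"]).T@np.array(c["t"])))
E
```

```text
pics
0.0187
{'time': 0.0, 'q': array([ 9.34484164e-01,  5.28472547e-01,  1.43387823e+00, -2.13382124e-05,
        1.18140874e+00, -1.78514162e-01]), 'joint_velocities': array([-2.68380135e-04, -4.01286023e-04, -7.81451466e-05,  1.15020551e-03,
       -1.85032527e-03,  6.39505973e-04]), 'joint_torque': array([ 1.13240232e-03, -4.40042388e+01, -1.76593745e+01,  6.33267383e-02,
        5.83575584e-02, -1.74207762e-04]), 'position': array([0.27578252, 0.56005575, 0.22157538]), 'tool_rot': array([ 2.26901291e-01,  9.73917158e-01, -9.98659364e-04, -4.20235007e-04]), 'ft_force': array([ 0.02663086, -0.35048062, -0.05077186]), 'moment': array([ 0.01770996, -0.00979338,  0.03815488]), 'grip_width': 0.08718904287579303}
scene {'mtx': array([[442.64009134,   0.        , 319.85061053],
       [  0.        , 442.64009134, 239.78628083],
       [  0.        ,   0.        ,   1.        ]]), 'R': array([[-0.89436587,  0.44732969, -0.00241658],
       [ 0.28401028,  0.56364392, -0.77565694],
       [-0.34561229, -0.69440743, -0.63115012]]), 't': array([ 0.48952315, -0.1090338 ,  1.20006886])}
[0.88353807 0.67581473 0.67403375]
top {'mtx': array([[458.21784821,   0.        , 324.89266307],
       [  0.        , 458.21784821, 230.16016519],
       [  0.        ,   0.        ,   1.        ]]), 'R': array([[-0.01057912, -0.99993396,  0.00449037],
       [-0.99331605,  0.0099927 , -0.11499295],
       [ 0.11494048, -0.00567688, -0.99335616]]), 't': array([0.00533983, 0.53410006, 1.16629485])}
[0.39653216 0.00662329 1.21993994]
```

View pics/scene0.png

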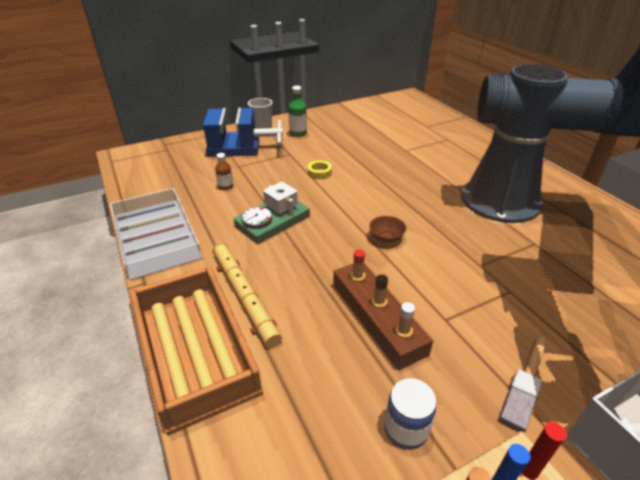

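View pics/top0.png

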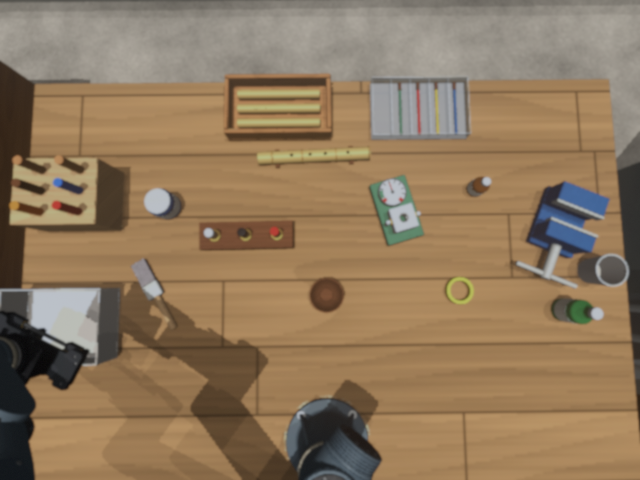

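Run:
```python
import cv2,numpy as np
t=np.load("pics/top0.npz")["p"]; s=np.load("pics/scene0.npz")["p"]
f=lambda a,x,y,w,h,k:cv2.resize(a[y:y+h,x:x+w,::-1],None,fx=k,fy=k,interpolation=cv2.INTER_CUBIC)
a=f(t,365,170,65,80,6); b=f(t,195,215,105,40,6); c=f(s,230,170,85,75,6); e=f(s,325,240,110,130,4)
cv2.imwrite("pics/z1.png",a);cv2.imwrite("pics/z2.png",b);cv2.imwrite("pics/z3.png",c);cv2.imwrite("pics/z4.png",e)
```

```text
(no output)
```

View pics/z1.png

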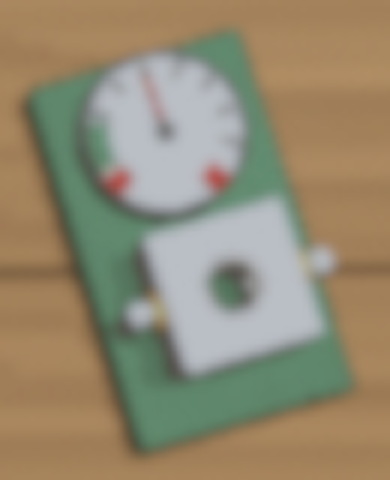

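View pics/z2.png

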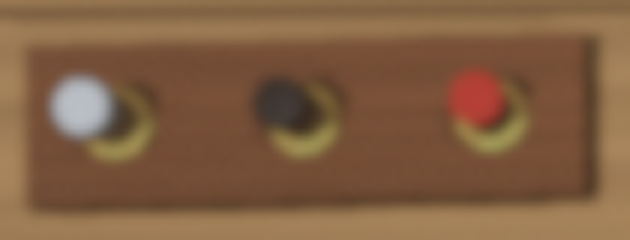

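View pics/z3.png

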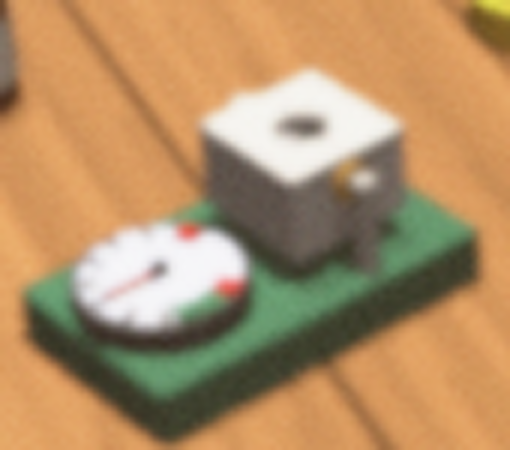

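View pics/z4.png

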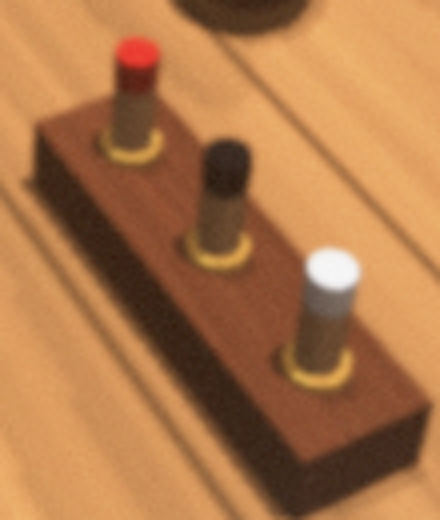

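```bash
cat > h.py <<'E'
from rig import robot
import cv2,numpy as np
def cal(n):
    c=robot.calibration(n); return np.array(c["mtx"]),np.array(c["R"]),np.array(c["t"])
def ray(n,uv):
    K,R,t=cal(n); d=R.T@np.linalg.inv(K)@np.array([uv[0],uv[1],1.]); return -R.T@t,d/np.linalg.norm(d)
def onz(n,uv,z):
    o,d=ray(n,uv); return o+d*(z-o[2])/d[2]
def tri(uvt,uvs):
    o1,d1=ray("top",uvt);o2,d2=ray("scene",uvs)
    k=np.linalg.lstsq(np.c_[d1,-d2],o2-o1,rcond=None)[0]
    a=o1+k[0]*d1;b=o2+k[1]*d2; return (a+b)/2,np.linalg.norm(a-b)
def depthpt(n,uv,z):
    K,R,t=cal(n); return R.T@(np.linalg.inv(K)@np.array([uv[0],uv[1],1.])*z-t)
E
python3 - <<'E'
from h import *
T=np.load("pics/top0.npz");S=np.load("pics/scene0.npz")
def cen(img,f,roi):
    x,y,w,h=roi; k=4
    a=cv2.resize(img[y:y+h,x:x+w],None,fx=k,fy=k,interpolation=cv2.INTER_CUBIC)
    hsv=cv2.cvtColor(a,cv2.COLOR_RGB2HSV).astype(int)
    m=f(hsv).astype(np.uint8)
    c=max(cv2.findContours(m,0,2)[0],key=cv2.contourArea)
    M=cv2.moments(c); g=lambda p:((p[0]+.5)/k-.5+x,(p[1]+.5)/k-.5+y)
    r=cv2.boxPoints(cv2.minAreaRect(c)); ap=cv2.approxPolyDP(c,8,True)[:,0]
    return g((M["m10"]/M["m00"],M["m01"]/M["m00"])),cv2.contourArea(c)/k/k,[np.round(g(p),1).tolist() for p in r],[np.round(g(p),1).tolist() for p in ap]
white=lambda h:(h[...,1]<45)&(h[...,2]>150)
red=lambda h:((h[...,0]<8)|(h[...,0]>172))&(h[...,1]>140)&(h[...,2]>150)
wt=cen(T["p"],white,(383,203,38,32)); ws=cen(S["p"],lambda h:(h[...,1]<60)&(h[...,2]>175),(262,180,37,22))
rt=cen(T["p"],red,(265,222,25,22)); rs=cen(S["p"],red,(345,245,28,22))
for r in(wt,ws,rt,rs):print(r)
print(tri(wt[0],ws[0]),tri(rt[0],rs[0]))
print("red@.11",onz("top",rt[0],.11),onz("scene",rs[0],.11))
for n,D,u in(("top",T,wt[0]),("scene",S,ws[0]),("top",T,rt[0]),("scene",S,rs[0])):
    c=np.round(u).astype(int)
    for dx,dy in((0,0),(7,0),(-7,0),(0,5)): 
        p=c+[dx,dy]; print(n,p,depthpt(n,p,D["d"][p[1],p[0]]).round(4))
# hole and brass flange
for zt in (.082,.09,.1,.11): print(zt,onz("top",wt[0],zt),onz("scene",ws[0],zt))
E
```

```text
((404.10884422790633, 216.67856357423196), 615.75, [[387.79998779296875, 208.1999969482422], [416.70001220703125, 199.6999969482422], [423.79998779296875, 223.8000030517578], [394.79998779296875, 232.3000030517578]], [[411.9, 202.6], [388.9, 208.6], [396.1, 231.1], [418.6, 224.9], [416.4, 215.6], [420.4, 212.1], [414.6, 210.6]])
((279.6486154126435, 190.61553409850004), 343.0625, [[262.29998779296875, 188.60000610351562], [289.5, 176.1999969482422], [296.70001220703125, 192.0], [269.5, 204.3000030517578]], [[295.9, 190.1], [281.1, 181.4], [269.4, 185.4], [263.6, 191.4], [279.1, 199.9]])
((273.69306128461994, 230.69104792771557), 53.03125, [[268.3999938964844, 233.0], [271.29998779296875, 225.3000030517578], [279.0, 228.3000030517578], [276.1000061035156, 236.0]], [[272.9, 226.6], [269.6, 231.9], [273.9, 235.1], [277.9, 229.6]])
((358.99244222855333, 252.85921177587844), 65.8125, [[353.6000061035156, 248.89999389648438], [364.3999938964844, 248.89999389648438], [364.3999938964844, 256.6000061035156], [353.6000061035156, 256.6000061035156]], [[353.6, 252.1], [357.4, 256.4], [364.4, 254
[... 522 characters left out ...]
] [ 0.576  -0.2002  0.0797]
scene [280 196] [ 0.5685 -0.1735  0.0785]
top [274 231] [0.5241 0.1242 0.1108]
top [281 231] [0.5304 0.1123 0.0542]
top [267 231] [0.5315 0.1489 0.0477]
top [274 236] [0.5126 0.125  0.1033]
scene [359 253] [0.5249 0.1261 0.1101]
scene [366 253] [0.4409 0.027  0.0009]
scene [352 253] [ 0.4694  0.0114 -0.    ]
scene [359 258] [0.5295 0.1343 0.1054]
0.082 [ 0.56027177 -0.19910658  0.082     ] [ 0.56192882 -0.19104161  0.082     ]
0.09 [ 0.55912064 -0.19766025  0.09      ] [ 0.56627465 -0.17932801  0.09      ]
0.1 [ 0.55768173 -0.19585233  0.1       ] [ 0.57170693 -0.164686    0.1       ]
0.11 [ 0.55624281 -0.19404442  0.11      ] [ 0.57713921 -0.15004399  0.11      ]
```

Run:
```python
from h import *
T=np.load("pics/top0.npz");S=np.load("pics/scene0.npz")
k=8
def face(img,roi,sat,v,op):
    x,y,w,h=roi
    a=cv2.resize(img[y:y+h,x:x+w],None,fx=k,fy=k,interpolation=cv2.INTER_CUBIC)
    hsv=cv2.cvtColor(a,cv2.COLOR_RGB2HSV).astype(int)
    m=((hsv[...,1]<sat)&(hsv[...,2]>v)).astype(np.uint8)
    c=max(cv2.findContours(m,0,2)[0],key=cv2.contourArea)
    f=np.zeros_like(m);cv2.drawContours(f,[c],-1,1,-1)
    f=cv2.morphologyEx(f,cv2.MORPH_OPEN,np.ones((op,op),np.uint8))
    c=max(cv2.findContours(f,0,2)[0],key=cv2.contourArea); hull=cv2.convexHull(c)
    q=cv2.approxPolyN(hull,4,ensure_convex=True).reshape(-1,2)
    f2=cv2.erode(f,np.ones((35,35),np.uint8)); hole=((m==0)&(f2==1)).astype(np.uint8)
    hc=max(cv2.findContours(hole,0,2)[0],key=cv2.contourArea); M=cv2.moments(cv2.convexHull(hc))
    g=lambda p:np.array([(p[0]+.5)/k-.5+x,(p[1]+.5)/k-.5+y])
    o=a[:,:,::-1].copy(); cv2.polylines(o,[q.astype(np.int32)],True,(0,0,255),1); cv2.drawContours(o,[cv2.convexHull(hc)],-1,(255,0,0),1)
    # diagonal intersection
    L=np.cross(np.cross([*q[0],1],[*q[2],1]),np.cross([*q[1],1],[*q[3],1])); 
    return g(L[:2]/L[2]),g((M["m10"]/M["m00"],M["m01"]/M["m00"])),[g(p) for p in q],o
t=face(T["p"],(383,200,42,35),45,150,81); s=face(S["p"],(262,178,37,24),70,165,41)
cv2.imwrite("pics/f1.png",t[3]);cv2.imwrite("pics/f2.png",s[3])
print(t[:2],s[:2]); print("face",tri(t[0],s[0]),"hole",tri(t[1],s[1]))
for n,r in(("top",t),("scene",s)):
  for z in(.078,.080,.082):
    print(n,z,onz(n,r[0],z)[:2],onz(n,r[1],z)[:2])
  P=[onz(n,p,.08) for p in r[2]]; print(np.round(P,4).tolist(),[round(float(np.linalg.norm(P[i]-P[i-1])),4) for i in range(4)],[round(float(np.degrees(np.arctan2(*(P[i]-P[i-1])[1::-1]))),1) for i in range(4)])
# depth heights on face
for n,D,r in(("top",T,t),("scene",S,s)):
  q=np.array(r[2]);c=q.mean(0); m=np.zeros(D["d"].shape,np.uint8); cv2.fillPoly(m,[np.round(c+(q-c)*.85).astype(np.int32)],1)
  h=[depthpt(n,(x,y),D["d"][y,x])[2] for y,x in np.argwhere(m) if D["d"][y,x]>0]
  h=np.array(h);print(n,len(h),np.median(h[h>.072]),np.percentile(h[h>.072],[25,75]))
```

```text
(array([405.50871027, 216.57778117]), array([403.39141516, 217.07729047])) (array([280.92846711, 189.56774665]), array([280.16852264, 190.65279324]))
face (array([ 0.55796425, -0.20154427,  0.07864872]), np.float64(0.006764275791130212)) hole (array([ 0.55909397, -0.19761697,  0.07749157]), np.float64(0.001860433188716684))
top 0.078 [ 0.56106872 -0.20336708] [ 0.55985096 -0.19799022]
top 0.08 [ 0.56078055 -0.2029993 ] [ 0.55956492 -0.19763186]
top 0.082 [ 0.56049238 -0.20263153] [ 0.55927888 -0.19727349]
[[0.5924, -0.2313, 0.08], [0.5368, -0.2294, 0.08], [0.5188, -0.1655, 0.08], [0.593, -0.1675, 0.08]] [0.0638, 0.0556, 0.0664, 0.0742] [-90.6, 178.1, 105.7, -1.6]
scene 0.078 [ 0.55508822 -0.19988329] [ 0.55867335 -0.1961626 ]
scene 0.08 [ 0.55619034 -0.19694487] [ 0.55976344 -0.19323666]
scene 0.082 [ 0.55729246 -0.19400645] [ 0.56085353 -0.19031073]
[[0.5211, -0.1748, 0.08], [0.5801, -0.1496, 0.08], [0.6021, -0.2259, 0.08], [0.5382, -0.2325, 0.08]] [0.0601, 0.0642, 0.0794, 0.0642] [106.5, 23.1, -73.9, -174.1]
top 502 0.08024106525160689 [0.07877688 0.08186357]
scene 333 0.07808884160538743 [0.07718927 0.07884282]
```

View pics/f1.png

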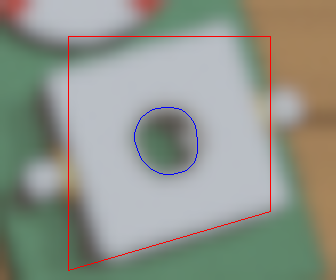

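View pics/f2.png

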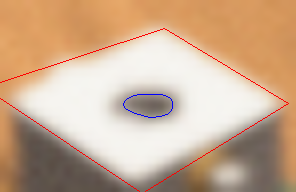

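>>> {"method": "drive_tool", "body": {"targets": [-1,-0.7,0,0,0,1.5,-3.5,-2.4,0,0,0,5.4,-7,-4.7,0,0,0,10.8,-10.5,-7,0,0,0,16,-14,-9.4,0,0,0,21.5,-17.5,-11.8,0,0,0,27,-21,-14.1,0,0,0,32.3,-24.5,-16.5,0,0,0,37.7,-28,-18.9,0,0,0,43,-31.5,-21.2,0,0,0,48.5,-34.5,-23.2,0,0,0,53,-36,-24.2,0,0,0,55.5], "grip": -1}}

```text
time: 1.1
position: [0.4944, 0.1796, 0.2226]
tool_rot: [0.657, 0.754, -0.0, 0.001]
ft_force: [-0.7, 0.4, -0.8]
grip_width: 0.0872
```

```bash
cat >> h.py <<'E'
from scipy.spatial.transform import Rotation as Ro
RD=Ro.from_matrix(np.array([[0,1,0],[1,0,0],[0,0,-1.]]))  # tool y=+x, z down
def go(x,y,z,R=RD):
    o=robot.get_obs(); r=Ro.from_quat(o["tool_rot"])
    s=r.inv().apply(np.array([x,y,z])-o["position"])*100; t=(r.inv()*R).as_rotvec(degrees=True)
    print("t",o["time"],"pos",o["position"].round(4),"F",o["ft_force"].round(2),"w",round(o["grip_width"],4)); print("shift cm",s.round(2),"turn",t.round(2))
E
python3 -c "
from h import *
go(.5248,.1253,.16)"
```

```text
t 1.1 pos [0.4944 0.1796 0.2226] F [-0.66  0.44 -0.78] w 0.0872
shift cm [-5.78  2.26  6.28] turn [0.09 0.11 7.8 ]
```

>>> {"method": "drive_tool", "body": {"targets": [-1.5,0.6,1.5,0,0,2,-3.5,1.4,3.5,0,0,5,-5,2,5.5,0,0,7,-5.8,2.3,6.2,0,0,7.8,-5.8,2.3,6.2,0,0,7.8,-5.8,2.3,6.2,0,0,7.8]}}

```text
time: 1.6
position: [0.5228, 0.1301, 0.1605]
tool_rot: [0.705, 0.71, -0.0, -0.001]
ft_force: [0.9, 0.2, -0.0]
grip_width: 0.0868
```

Run:
```python
from h import *
go(.5248,.1253,.072)
for n in("scene","top"):
    p,d=robot.camera(n); x,y,w,h=(300,180,160,160) if n=="scene" else (190,160,160,120)
    cv2.imwrite(f"pics/{n}1.png",cv2.resize(p[y:y+h,x:x+w,::-1],None,fx=4,fy=4,interpolation=cv2.INTER_CUBIC)[:600])
```

```text
t 1.6 pos [0.5228 0.1301 0.1605] F [ 0.89  0.21 -0.02] w 0.0868
shift cm [-0.48  0.21  8.85] turn [-0.08 -0.01  0.42]
```

View pics/scene1.png

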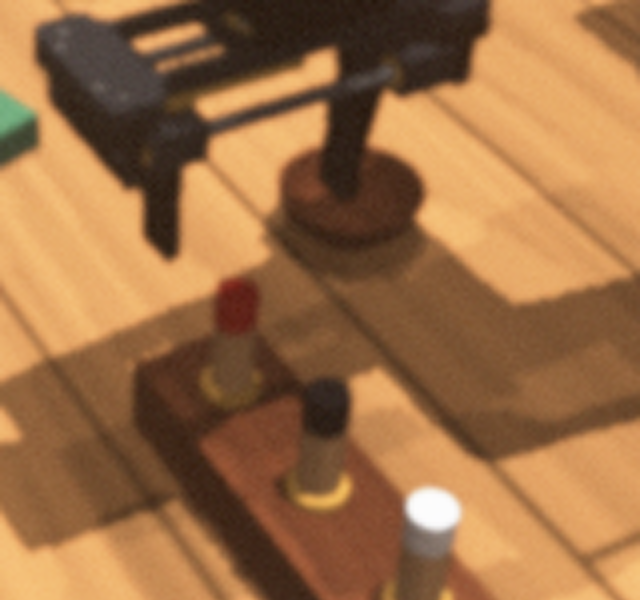

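View pics/top1.png

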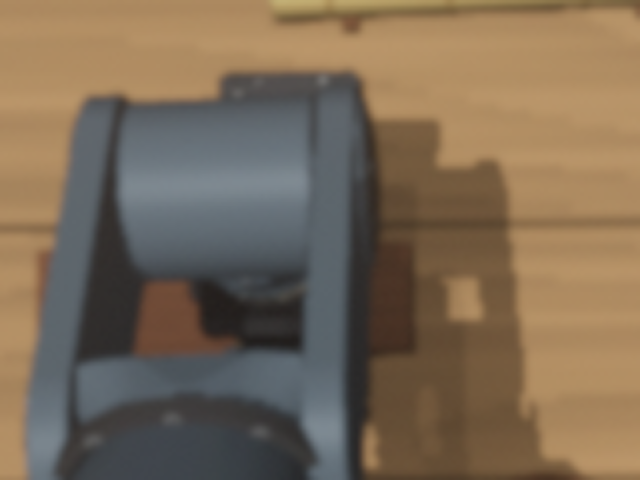

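```bash
python3 -c "
from h import *
go(.5248,.1253,.072)"
```

```text
t 1.7 pos [0.5232 0.131  0.1615] F [ 0.35 -0.5   0.04] w 0.087
shift cm [-0.58  0.14  8.95] turn [ 0.06 -0.02  0.52]
```

>>> {"method": "drive_tool", "body": {"targets": [-0.3,0.1,0,0,0,0.5,-0.55,0.15,0,0,0,0.5,-0.55,0.15,1.5,0,0,0.5,-0.55,0.15,3.5,0,0,0.5,-0.55,0.15,5.5,0,0,0.5,-0.55,0.15,7.5,0,0,0.5,-0.55,0.15,8.7,0,0,0.5,-0.55,0.15,8.9,0,0,0.5,-0.55,0.15,8.9,0,0,0.5,-0.55,0.15,8.9,0,0,0.5]}}

```text
time: 2.53
position: [0.5255, 0.1251, 0.0723]
tool_rot: [0.707, 0.707, 0.001, 0.001]
ft_force: [-0.9, -0.8, 0.6]
grip_width: 0.0869
```

Run:
```python
from h import *
go(.5248,.1253,.072)
for n in("scene",):
    p,d=robot.camera(n); x,y,w,h=(300,220,160,150)
    cv2.imwrite(f"pics/{n}2.png",cv2.resize(p[y:y+h,x:x+w,::-1],None,fx=4,fy=4,interpolation=cv2.INTER_CUBIC)[:600])
go(.5248,.1253,.072)
```

```text
t 2.5333 pos [0.5255 0.1251 0.0723] F [-0.89 -0.82  0.62] w 0.0869
shift cm [ 0.02 -0.07  0.03] turn [ 0.09 -0.   -0.  ]
t 2.5833 pos [0.5257 0.1251 0.0726] F [-0.37 -0.29  0.28] w 0.0871
shift cm [ 0.02 -0.09  0.06] turn [ 0.13 -0.   -0.01]
```

View pics/scene2.png

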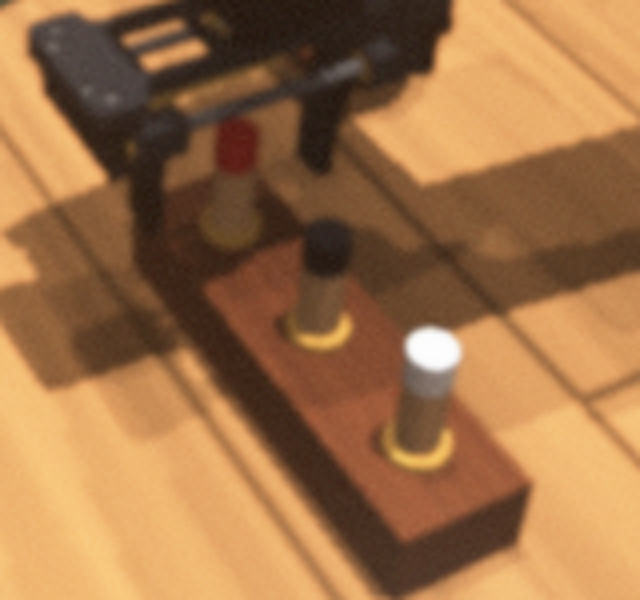

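>>> {"method": "drive_tool", "body": {"targets": [0,0,0,0,0,0,0,0,0,0,0,0,0,0,0,0,0,0,0,0,0,0,0,0,0,0,0,0,0,0,0,0,0,0,0,0,0,0,0,0,0,0,0,0,0,0,0,0], "grip": 1, "squeeze": 50}}

```text
time: 3.25
position: [0.5248, 0.1249, 0.0715]
tool_rot: [0.707, 0.707, -0.0, -0.0]
ft_force: [0.2, -0.8, 0.5]
grip_width: 0.0418
```

>>> {"method": "drive_tool", "body": {"targets": [0,0,0,0,0,0,0,0,0,0,0,0,0,0,0,0,0,0,0,0,0,0,0,0,0,0,0,0,0,0,0,0,0,0,0,0,0,0,0,0,0,0,0,0,0,0,0,0]}}

```text
time: 3.92
position: [0.5248, 0.1249, 0.0715]
tool_rot: [0.707, 0.707, -0.0, -0.0]
ft_force: [0.7, -0.3, -0.4]
grip_width: 0.0211
```

>>> {"method": "drive_tool", "body": {"targets": [0,0,-0.3,0,0,0,0,0,-0.8,0,0,0,0,0,-1.6,0,0,0,0,0,-2.6,0,0,0,0,0,-4,0,0,0,0,0,-5.5,0,0,0,0,0,-7,0,0,0,0,0,-8.5,0,0,0,0,0,-10,0,0,0,0,0,-10.8,0,0,0,0,0,-11,0,0,0,0,0,-11,0,0,0]}}

```text
time: 4.92
position: [0.5252, 0.1249, 0.1825]
tool_rot: [0.707, 0.707, 0.001, 0.001]
ft_force: [0.6, -0.4, -0.4]
grip_width: 0.0209
```

Run:
```python
from h import *
p,d=robot.camera("scene")
cv2.imwrite("pics/s3.png",p[:,:,::-1])
go(.5595,-.1975,.18)
```

```text
t 4.9667 pos [0.5246 0.1249 0.1817] F [ 0.03  0.67 -0.62] w 0.0209
shift cm [-32.23   3.51   0.17] turn [ 0.01  0.   -0.03]
```

View pics/s3.png

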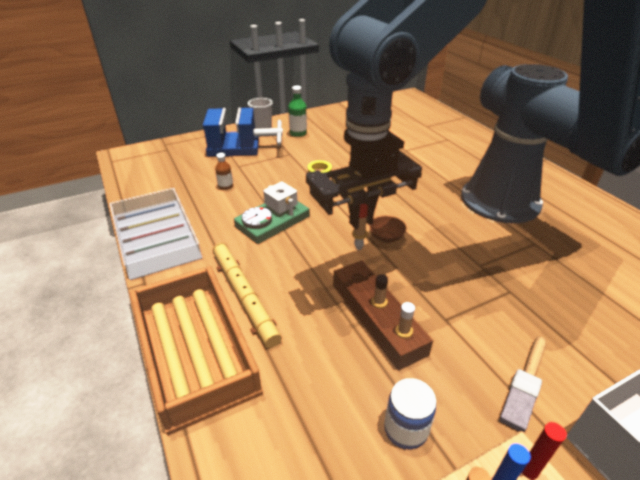

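>>> {"method": "drive_tool", "body": {"targets": [-1,0.1,0,0,0,0,-3,0.3,0,0,0,0,-6,0.7,0,0,0,0,-9.5,1,0,0,0,0,-13,1.4,0,0,0,0,-16.5,1.8,0,0,0,0,-20,2.2,0,0,0,0,-23.5,2.6,0,0,0,0,-27,3,0,0,0,0,-30,3.3,0,0,0,0,-31.7,3.5,0,0,0,0,-32.2,3.5,0,0,0,0]}}

```text
time: 5.97
position: [0.5596, -0.2007, 0.1806]
tool_rot: [0.709, 0.706, -0.0, 0.0]
ft_force: [-0.0, 0.4, -0.9]
grip_width: 0.0214
```

>>> {"method": "drive_tool", "body": {"targets": [0,0,0.3,0,0,0,0,0,1,0,0,0,0,0,2,0,0,0,0,0,2,0,0,0,0,0,2,0,0,0]}}

```text
time: 6.38
position: [0.5587, -0.1951, 0.1603]
tool_rot: [0.707, 0.708, -0.0, -0.002]
ft_force: [-0.0, 1.0, -1.4]
grip_width: 0.0209
```

Run:
```python
from h import *
for n in("scene","top"):
    p,d=robot.camera(n); np.savez(f"pics/{n}4.npz",p=p,d=d); x,y,w,h=(220,120,140,120) if n=="scene" else (340,150,140,120)
    cv2.imwrite(f"pics/{n}4.png",cv2.resize(p[y:y+h,x:x+w,::-1],None,fx=5,fy=5,interpolation=cv2.INTER_CUBIC)[:600])
    go(.5595,-.1976,.15)
```

```text
t 6.4333 pos [ 0.5593 -0.1956  0.161 ] F [ 0.08 -0.35 -0.46] w 0.0211
shift cm [-0.2   0.02  1.1 ] turn [-0.08 -0.05  0.07]
t 6.4833 pos [ 0.5597 -0.1961  0.1614] F [ 0.04 -0.02 -1.43] w 0.0209
shift cm [-0.15 -0.02  1.14] turn [-0.02 -0.02  0.06]
```

View pics/scene4.png

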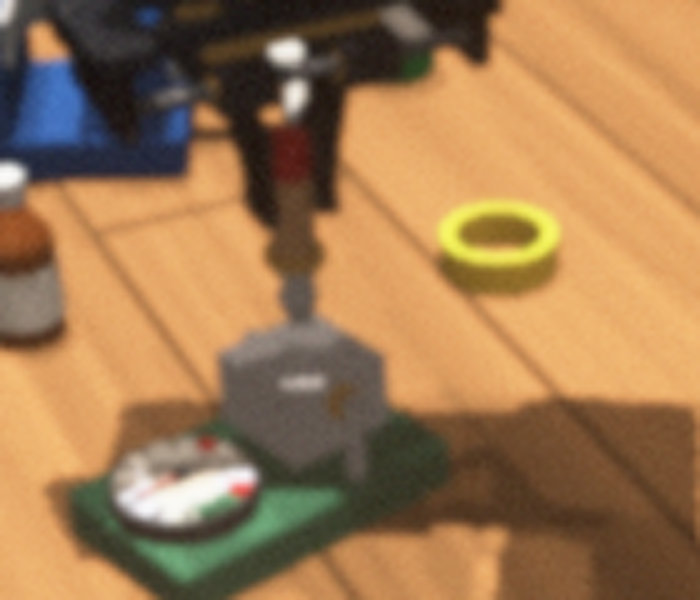

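View pics/top4.png

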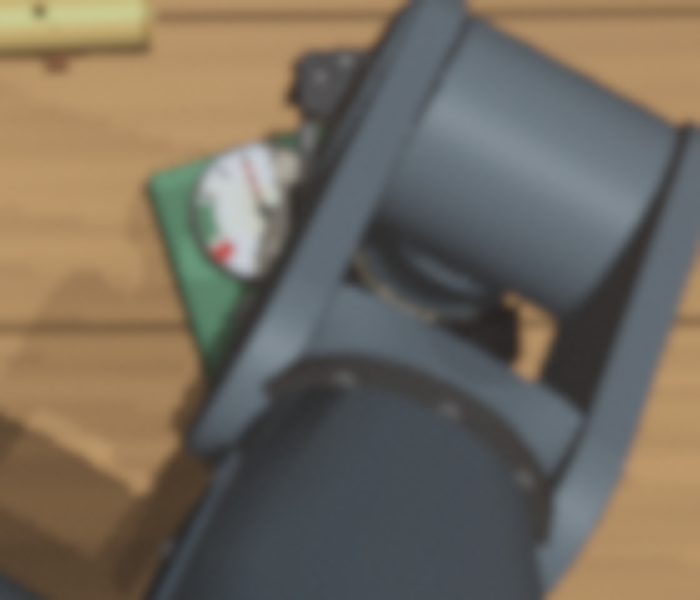

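>>> {"method": "drive_tool", "body": {"targets": [-0.15,0,0.2,0,0,0,-0.15,0,0.5,0,0,0,-0.15,0,0.9,0,0,0,-0.15,0,1.3,0,0,0,-0.15,0,1.7,0,0,0,-0.15,0,2.1,0,0,0,-0.15,0,2.4,0,0,0,-0.15,0,2.4,0,0,0]}}

```text
time: 7.15
position: [0.5591, -0.1984, 0.1366]
tool_rot: [0.707, 0.707, -0.0, -0.001]
ft_force: [0.5, 0.7, -0.2]
grip_width: 0.0208
```

Run:
```python
from h import *
for n in("scene",):
    p,d=robot.camera(n); np.savez(f"pics/{n}5.npz",p=p,d=d); x,y,w,h=(220,120,140,120)
    cv2.imwrite(f"pics/{n}5.png",cv2.resize(p[y:y+h,x:x+w,::-1],None,fx=5,fy=5,interpolation=cv2.INTER_CUBIC)[:600])
    go(.5595,-.1976,.13);print(robot.get_obs()["moment"])
```

```text
t 7.2 pos [ 0.5593 -0.1985  0.137 ] F [ 0.77  0.05 -0.83] w 0.021
shift cm [0.09 0.02 0.7 ] turn [-0.06 -0.03 -0.03]
[-0.05926077  0.06846943 -0.01548116]
```

View pics/scene5.png

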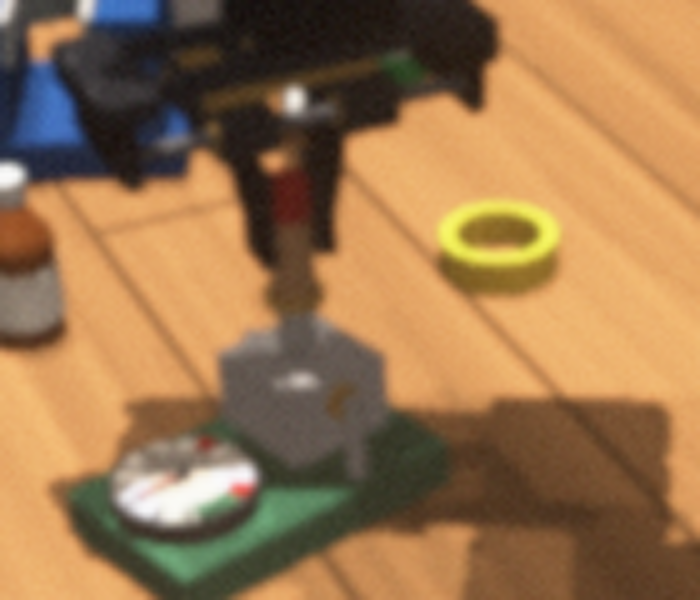

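>>> {"method": "drive_tool", "body": {"targets": [0,0,0.15,0,0,0,0,0,0.3,0,0,0,0,0,0.45,0,0,0,0,0,0.6,0,0,0,0,0,0.7,0,0,0,0,0,0.7,0,0,0]}}

```text
time: 7.7
position: [0.5595, -0.1986, 0.1303]
tool_rot: [0.707, 0.707, -0.0, -0.0]
ft_force: [-0.3, 0.1, -0.7]
grip_width: 0.0213
```

Run:
```python
from h import *
for i in range(3): robot.camera("top"); go(.5595,-.1976,.13)
print(robot.get_obs()["moment"])
```

```text
t 7.75 pos [ 0.5596 -0.1986  0.1304] F [-0.01 -0.21 -0.46] w 0.0211
shift cm [ 0.1  -0.01  0.04] turn [-0.01 -0.01 -0.03]
t 7.8 pos [ 0.5596 -0.1986  0.1305] F [ 0.2  -0.08 -0.41] w 0.0211
shift cm [ 0.1  -0.01  0.05] turn [-0.01 -0.   -0.03]
t 7.85 pos [ 0.5597 -0.1987  0.1306] F [ 0.25  0.54 -0.14] w 0.021
shift cm [ 0.11 -0.02  0.06] turn [ 0.01  0.01 -0.03]
[-0.09698745  0.05161     0.02611018]
```

>>> {"method": "drive_tool", "body": {"targets": [0.05,0,0.1,0,0,0,0.05,0,0.2,0,0,0,0.05,0,0.3,0,0,0,0.05,0,0.4,0,0,0,0.05,0,0.4,0,0,0,0.05,0,0.4,0,0,0]}}

```text
time: 8.35
position: [0.5591, -0.1979, 0.1263]
tool_rot: [0.707, 0.707, -0.0, -0.001]
ft_force: [-0.5, 0.8, -0.8]
grip_width: 0.0212
```

>>> {"method": "drive_tool", "body": {"targets": [0,0,0.05,0,0,0,0,0,0.1,0,0,0,0,0,0.1,0,0,0]}}

```text
time: 8.6
position: [0.5591, -0.1979, 0.1253]
tool_rot: [0.707, 0.707, -0.0, -0.001]
ft_force: [-1.7, -0.6, -0.0]
grip_width: 0.0212
```

>>> {"method": "drive_tool", "body": {"targets": [0,0,0.05,0,0,0,0,0,0.1,0,0,0,0,0,0.1,0,0,0]}}

```text
time: 8.85
position: [0.5592, -0.1979, 0.1244]
tool_rot: [0.707, 0.707, -0.0, -0.001]
ft_force: [-3.6, -0.1, 1.7]
grip_width: 0.0204
```

>>> {"method": "drive_tool", "body": {"targets": [0,-0.05,0,0,0,0,0,-0.1,0,0,0,0,0,-0.1,0,0,0,0]}}

```text
time: 9.1
position: [0.5589, -0.198, 0.1245]
tool_rot: [0.707, 0.707, 0.0, 0.0]
ft_force: [-0.6, 1.4, -0.6]
grip_width: 0.021
```

>>> {"method": "drive_tool", "body": {"targets": [0.02,-0.02,0.05,0,0,0,0.02,-0.02,0.1,0,0,0,0.02,-0.02,0.1,0,0,0]}}

```text
time: 9.35
position: [0.5588, -0.198, 0.1236]
tool_rot: [0.707, 0.707, 0.0, 0.0]
ft_force: [-0.5, 1.0, -0.1]
grip_width: 0.0211
```

>>> {"method": "drive_tool", "body": {"targets": [0,0,0.05,0,0,0,0,0,0.1,0,0,0,0,0,0.1,0,0,0]}}

```text
time: 9.6
position: [0.5587, -0.1979, 0.1225]
tool_rot: [0.707, 0.707, 0.0, 0.0]
ft_force: [-0.5, 1.3, 1.2]
grip_width: 0.0208
```

>>> {"method": "drive_tool", "body": {"targets": [0.03,0,0.05,0,0,0,0.03,0,0.1,0,0,0,0.03,0,0.1,0,0,0]}}

```text
time: 9.85
position: [0.5587, -0.1977, 0.1217]
tool_rot: [0.707, 0.707, 0.0, 0.0]
ft_force: [0.3, 1.4, 1.7]
grip_width: 0.0214
```

>>> {"method": "drive_tool", "body": {"targets": [0,0,0.05,0,0,0,0,0,0.1,0,0,0,0,0,0.1,0,0,0]}}

```text
time: 10.1
position: [0.5587, -0.1978, 0.1209]
tool_rot: [0.707, 0.707, 0.0, 0.0]
ft_force: [-1.0, 1.2, 4.4]
grip_width: 0.0207
```

>>> {"method": "drive_tool", "body": {"targets": [0,0,0.05,0,0,0,0,0,0.1,0,0,0,0,0,0.1,0,0,0]}}

```text
time: 10.35
position: [0.5588, -0.1979, 0.1201]
tool_rot: [0.707, 0.707, 0.0, 0.001]
ft_force: [-1.5, 2.6, 5.5]
grip_width: 0.0211
```

>>> {"method": "drive_tool", "body": {"targets": [0.05,-0.03,0.05,0,0,0,0.05,-0.03,0.1,0,0,0,0.05,-0.03,0.1,0,0,0]}}

```text
time: 10.6
position: [0.5588, -0.1979, 0.1194]
tool_rot: [0.707, 0.707, 0.0, 0.001]
ft_force: [-1.0, 2.0, 6.7]
grip_width: 0.021
```

>>> {"method": "drive_tool", "body": {"targets": [0,0,0.05,0,0,0,0,0,0.1,0,0,0,0,0,0.1,0,0,0]}}

```text
time: 10.85
position: [0.5588, -0.198, 0.1187]
tool_rot: [0.707, 0.707, -0.0, 0.001]
ft_force: [-0.8, 1.2, 9.6]
grip_width: 0.0209
```

>>> {"method": "drive_tool", "body": {"targets": [0,0,0.05,0,0,0,0,0,0.1,0,0,0,0,0,0.1,0,0,0]}}

```text
time: 11.1
position: [0.5589, -0.1979, 0.1179]
tool_rot: [0.707, 0.707, 0.0, 0.001]
ft_force: [-1.8, 1.3, 9.2]
grip_width: 0.0209
```

>>> {"method": "drive_tool", "body": {"targets": [0,-0.03,0.05,0,0,0,0,-0.03,0.1,0,0,0,0,-0.03,0.1,0,0,0]}}

```text
time: 11.35
position: [0.5589, -0.1979, 0.1172]
tool_rot: [0.707, 0.707, 0.0, 0.002]
ft_force: [-1.0, 2.2, 10.7]
grip_width: 0.0209
```

>>> {"method": "drive_tool", "body": {"targets": [0,0,0.05,0,0,0,0,0,0.1,0,0,0,0,0,0.1,0,0,0]}}

```text
time: 11.6
position: [0.5589, -0.1979, 0.1165]
tool_rot: [0.707, 0.707, 0.0, 0.002]
ft_force: [-1.1, 3.0, 11.9]
grip_width: 0.021
```

>>> {"method": "drive_tool", "body": {"targets": [0,0,0.05,0,0,0,0,0,0.1,0,0,0,0,0,0.1,0,0,0]}}

```text
time: 11.85
position: [0.5589, -0.1979, 0.1156]
tool_rot: [0.707, 0.707, 0.0, 0.002]
ft_force: [-1.0, 0.8, 11.7]
grip_width: 0.0211
```

>>> {"method": "drive_tool", "body": {"targets": [0,0,0.05,0,0,0,0,0,0.1,0,0,0,0,0,0.1,0,0,0]}}

```text
time: 12.1
position: [0.5589, -0.1979, 0.1147]
tool_rot: [0.707, 0.707, 0.0, 0.002]
ft_force: [-2.1, 1.9, 13.8]
grip_width: 0.0208
```

>>> {"method": "drive_tool", "body": {"targets": [0,0,0.05,0,0,0,0,0,0.1,0,0,0,0,0,0.1,0,0,0]}}

```text
time: 12.35
position: [0.5588, -0.1978, 0.1125]
tool_rot: [0.707, 0.707, 0.0, 0.001]
ft_force: [0.4, 1.7, 1.9]
grip_width: 0.021
```

>>> {"method": "drive_tool", "body": {"targets": [0,0,0.05,0,0,0,0,0,0.1,0,0,0,0,0,0.1,0,0,0]}}

```text
time: 12.6
position: [0.5586, -0.1976, 0.1106]
tool_rot: [0.707, 0.707, 0.0, 0.001]
ft_force: [0.8, 0.9, 1.5]
grip_width: 0.0212
```

>>> {"method": "drive_tool", "body": {"targets": [0,0,0.05,0,0,0,0,0,0.1,0,0,0,0,0,0.1,0,0,0]}}

```text
time: 12.85
position: [0.5583, -0.1974, 0.1094]
tool_rot: [0.707, 0.707, 0.0, 0.001]
ft_force: [1.9, -0.4, 1.5]
grip_width: 0.0214
```

>>> {"method": "drive_tool", "body": {"targets": [0,0.03,0.05,0,0,0,0,0.03,0.1,0,0,0,0,0.03,0.1,0,0,0]}}

```text
time: 13.1
position: [0.5573, -0.1972, 0.1072]
tool_rot: [0.707, 0.707, -0.001, -0.001]
ft_force: [0.9, -1.1, -4.8]
grip_width: 0.0208
```

>>> {"method": "drive_tool", "body": {"targets": [0,0,0.05,0,0,0,0,0,0.1,0,0,0,0,0,0.1,0,0,0]}}

```text
time: 13.35
position: [0.5573, -0.1971, 0.107]
tool_rot: [0.707, 0.707, -0.001, -0.001]
ft_force: [0.6, -1.2, -4.0]
grip_width: 0.0211
```

>>> {"method": "drive_tool", "body": {"targets": [0,0,0.05,0,0,0,0,0,0.1,0,0,0,0,0,0.1,0,0,0]}}

```text
time: 13.6
position: [0.5578, -0.197, 0.1066]
tool_rot: [0.707, 0.707, -0.0, -0.0]
ft_force: [-0.6, -1.9, -2.9]
grip_width: 0.0211
```

>>> {"method": "drive_tool", "body": {"targets": [0,0,0.05,0,0,0,0,0,0.1,0,0,0,0,0,0.1,0,0,0]}}

```text
time: 13.85
position: [0.5584, -0.197, 0.1058]
tool_rot: [0.707, 0.707, 0.0, 0.0]
ft_force: [0.6, -1.3, -0.3]
grip_width: 0.0209
```

>>> {"method": "drive_tool", "body": {"targets": [0,0,0.05,0,0,0,0,0,0.1,0,0,0,0,0,0.1,0,0,0]}}

```text
time: 14.1
position: [0.5584, -0.197, 0.1049]
tool_rot: [0.707, 0.707, 0.0, 0.0]
ft_force: [0.8, 0.2, 1.6]
grip_width: 0.0208
```

Run:
```python
from h import *
for n in("scene",):
    p,d=robot.camera(n); np.savez(f"pics/{n}6.npz",p=p,d=d); x,y,w,h=(220,120,140,120)
    cv2.imwrite(f"pics/{n}6.png",cv2.resize(p[y:y+h,x:x+w,::-1],None,fx=5,fy=5,interpolation=cv2.INTER_CUBIC)[:600])
    go(.5595,-.1976,.105);print(robot.get_obs()["moment"])
```

```text
t 14.15 pos [ 0.5584 -0.197   0.1049] F [ 0.15 -0.02  0.88] w 0.021
shift cm [-0.06  0.11 -0.01] turn [ 0.03 -0.   -0.03]
[-0.01915262  0.04663983 -0.01473699]
```

View pics/scene6.png

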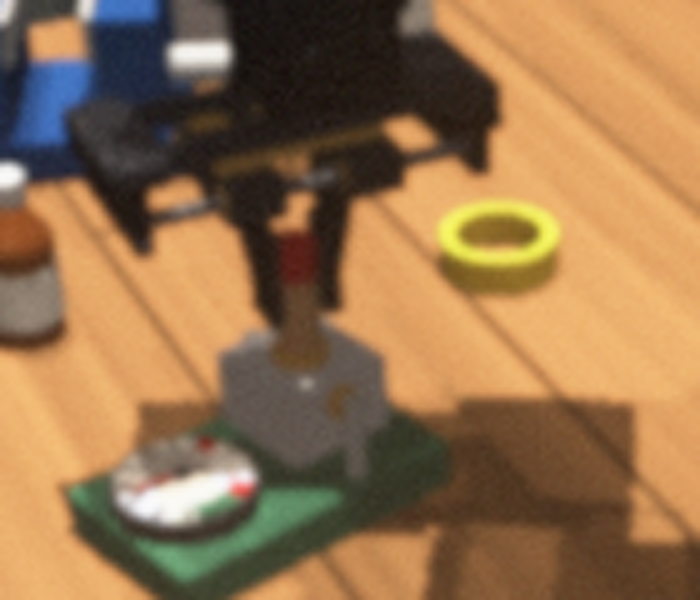

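>>> {"method": "drive_tool", "body": {"targets": [0,0,0.05,0,0,0,0,0,0.1,0,0,0,0,0,0.1,0,0,0]}}

```text
time: 14.4
position: [0.5584, -0.1971, 0.1043]
tool_rot: [0.707, 0.707, 0.0, 0.0]
ft_force: [-0.9, 1.7, 5.7]
grip_width: 0.0208
```

>>> {"method": "drive_tool", "body": {"targets": [0,0,0.05,0,0,0,0,0,0.1,0,0,0,0,0,0.1,0,0,0]}}

```text
time: 14.65
position: [0.5584, -0.1971, 0.1038]
tool_rot: [0.707, 0.707, 0.0, 0.0]
ft_force: [-1.8, 1.5, 9.3]
grip_width: 0.0209
```

>>> {"method": "drive_tool", "body": {"targets": [0,0,0,0,0,0,0,0,0,0,0,0,0,0,0,0,0,0,0,0,-0.05,0,0,0,0,0,-0.1,0,0,0,0,0,-0.15,0,0,0,0,0,-0.2,0,0,0,0,0,-0.25,0,0,0,0,0,-0.3,0,0,0,0,0,-0.3,0,0,0]}}

```text
time: 15.48
position: [0.5579, -0.1972, 0.1051]
tool_rot: [0.707, 0.707, -0.0, -0.0]
ft_force: [0.2, -0.3, -0.2]
grip_width: 0.0213
```

>>> {"method": "drive_tool", "body": {"targets": [0,0,-0.05,0,0,0,0,0,-0.1,0,0,0,0,0,-0.1,0,0,0]}}

```text
time: 15.73
position: [0.5579, -0.1972, 0.1063]
tool_rot: [0.707, 0.707, -0.0, -0.0]
ft_force: [0.0, 0.0, -1.1]
grip_width: 0.0213
```

>>> {"method": "drive_tool", "body": {"targets": [0,0,-0.03,0,0,0,0,0,-0.06,0,0,0,0,0,-0.1,0,0,0,0,0,-0.1,0,0,0]}}

```text
time: 16.07
position: [0.5578, -0.1971, 0.1071]
tool_rot: [0.707, 0.707, -0.0, -0.0]
ft_force: [0.4, -2.0, -5.3]
grip_width: 0.0212
```

>>> {"method": "drive_tool", "body": {"targets": [0,0,-0.03,0,0,0,0,0,-0.06,0,0,0,0,0,-0.1,0,0,0,0,0,-0.1,0,0,0]}}

```text
time: 16.4
position: [0.5578, -0.197, 0.1079]
tool_rot: [0.707, 0.707, -0.0, -0.001]
ft_force: [0.7, -1.2, -9.1]
grip_width: 0.021
```

>>> {"method": "drive_tool", "body": {"targets": [0,0,-0.03,0,0,0,0,0,-0.06,0,0,0,0,0,-0.1,0,0,0,0,0,-0.1,0,0,0]}}

```text
time: 16.73
position: [0.5578, -0.1969, 0.1088]
tool_rot: [0.707, 0.707, -0.0, -0.001]
ft_force: [2.0, -2.3, -15.4]
grip_width: 0.0207
```

>>> {"method": "drive_tool", "body": {"targets": [0,0,0,0,0,0,0,0,0,0,0,0]}}

```text
time: 16.9
position: [0.5577, -0.1969, 0.1089]
tool_rot: [0.707, 0.707, -0.0, -0.001]
ft_force: [0.8, -1.0, -15.8]
grip_width: 0.0212
```

Run:
```python
from h import *
for n in("scene","top"):
    p,d=robot.camera(n); np.savez(f"pics/{n}7.npz",p=p,d=d); x,y,w,h=(230,190,60,50) if n=="scene" else (360,160,60,50)
    cv2.imwrite(f"pics/{n}7.png",cv2.resize(p[y:y+h,x:x+w,::-1],None,fx=12,fy=12,interpolation=cv2.INTER_CUBIC)[:600])
    go(.5595,-.1976,.105)
```

```text
t 16.95 pos [ 0.5577 -0.1969  0.109 ] F [  2.09  -1.29 -15.6 ] w 0.0208
shift cm [-0.07  0.18  0.4 ] turn [-0.06 -0.03 -0.03]
t 17.0 pos [ 0.5577 -0.1969  0.109 ] F [  0.94  -1.8  -16.54] w 0.0214
shift cm [-0.07  0.18  0.4 ] turn [-0.06 -0.03 -0.03]
```

View pics/scene7.png

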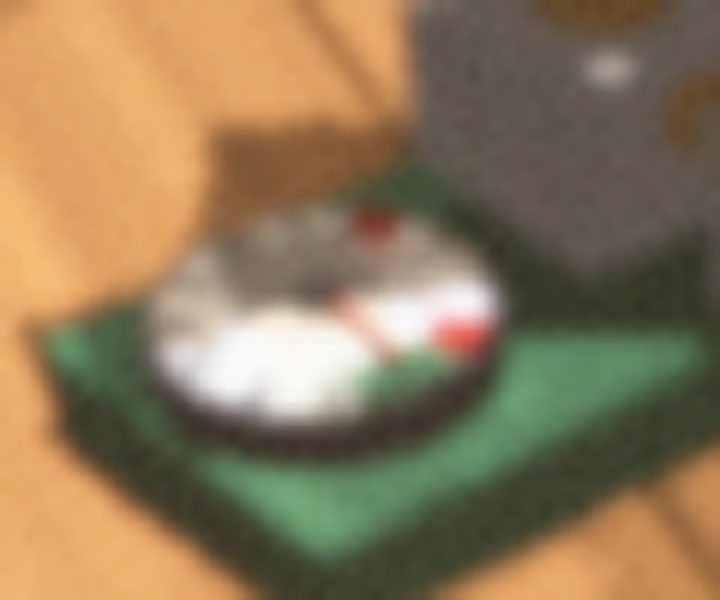

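View pics/top7.png

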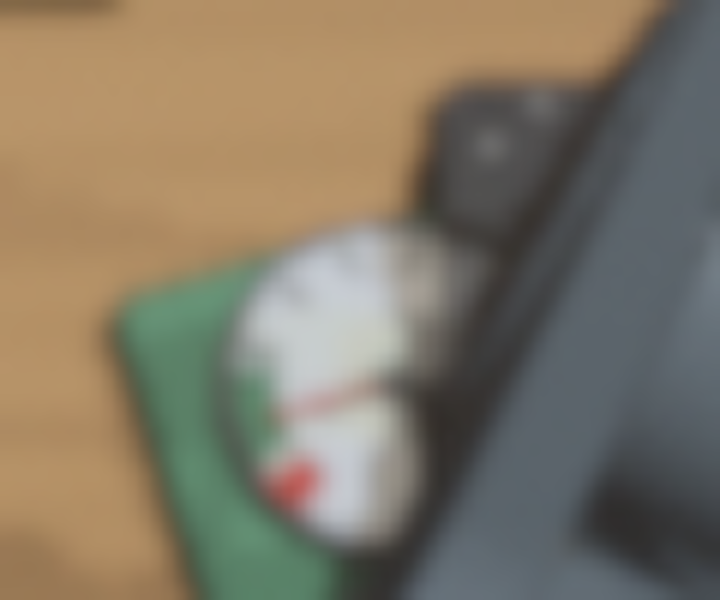

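Top view: the needle, from (395,385) to (275,415), lies in the middle of the green arc, so about 15 N on the dial. I'll hold there.

>>> {"method": "drive_tool", "body": {"targets": [0,0,0,0,0,0,0,0,0,0,0,0,0,0,0,0,0,0,0,0,0,0,0,0,0,0,0,0,0,0,0,0,0,0,0,0,0,0,0,0,0,0,0,0,0,0,0,0,0,0,0,0,0,0,0,0,0,0,0,0,0,0,0,0,0,0,0,0,0,0,0,0]}}

```text
time: 18.0
position: [0.5578, -0.197, 0.1094]
tool_rot: [0.707, 0.707, -0.0, -0.0]
ft_force: [-0.8, -1.1, -18.8]
grip_width: 0.021
```

>>> {"method": "drive_tool", "body": {"targets": [0,0,0.03,0,0,0,0,0,0.07,0,0,0,0,0,0.12,0,0,0,0,0,0.17,0,0,0,0,0,0.22,0,0,0,0,0,0.27,0,0,0,0,0,0.32,0,0,0,0,0,0.37,0,0,0,0,0,0.4,0,0,0,0,0,0.4,0,0,0]}}

```text
time: 18.83
position: [0.559, -0.1974, 0.1067]
tool_rot: [0.707, 0.707, 0.0, 0.001]
ft_force: [-2.7, 1.3, -2.1]
grip_width: 0.0211
```

The pull crept from about 15 to 18 N on the wrist sensor during that hold. The catch held, but it wasn't steady, so I'll ease back and repeat the pull with closer correction.

>>> {"method": "drive_tool", "body": {"targets": [0,0,-0.03,0,0,0,0,0,-0.06,0,0,0,0,0,-0.09,0,0,0,0,0,-0.12,0,0,0,0,0,-0.15,0,0,0,0,0,-0.18,0,0,0]}}

```text
time: 19.33
position: [0.5588, -0.1974, 0.1073]
tool_rot: [0.707, 0.707, 0.0, 0.001]
ft_force: [-0.1, 0.3, -5.4]
grip_width: 0.021
```

>>> {"method": "drive_tool", "body": {"targets": [0,0,-0.03,0,0,0,0,0,-0.06,0,0,0,0,0,-0.08,0,0,0]}}

```text
time: 19.58
position: [0.5587, -0.1973, 0.1078]
tool_rot: [0.707, 0.707, 0.0, 0.001]
ft_force: [1.7, 0.6, -8.1]
grip_width: 0.021
```

>>> {"method": "drive_tool", "body": {"targets": [0,0,-0.03,0,0,0,0,0,-0.06,0,0,0,0,0,-0.08,0,0,0]}}

```text
time: 19.83
position: [0.5586, -0.1972, 0.1084]
tool_rot: [0.707, 0.707, 0.0, 0.0]
ft_force: [3.4, -0.9, -12.7]
grip_width: 0.0212
```

>>> {"method": "drive_tool", "body": {"targets": [0,0,-0.03,0,0,0,0,0,-0.05,0,0,0]}}

```text
time: 20.0
position: [0.5585, -0.1972, 0.1089]
tool_rot: [0.707, 0.707, 0.0, 0.0]
ft_force: [5.2, -1.4, -15.2]
grip_width: 0.0208
```

>>> {"method": "drive_tool", "body": {"targets": [0,-0.02,0.005,0,0,0,0,-0.02,0.01,0,0,0,0,-0.02,0.015,0,0,0]}}

```text
time: 20.25
position: [0.5584, -0.1972, 0.109]
tool_rot: [0.707, 0.707, 0.0, 0.0]
ft_force: [5.6, 0.7, -14.5]
grip_width: 0.0207
```

>>> {"method": "drive_tool", "body": {"targets": [0,0,0.005,0,0,0,0,0,0.01,0,0,0,0,0,0.015,0,0,0]}}

```text
time: 20.5
position: [0.5584, -0.1972, 0.109]
tool_rot: [0.707, 0.707, 0.0, 0.0]
ft_force: [5.9, -0.4, -15.1]
grip_width: 0.0208
```

>>> {"method": "drive_tool", "body": {"targets": [0,0,0.005,0,0,0,0,0,0.01,0,0,0,0,0,0.015,0,0,0,0,0,0.02,0,0,0]}}

```text
time: 20.83
position: [0.5584, -0.1972, 0.1089]
tool_rot: [0.707, 0.707, 0.0, 0.0]
ft_force: [6.2, -0.1, -14.0]
grip_width: 0.021
```

>>> {"method": "drive_tool", "body": {"targets": [0,0,0.005,0,0,0,0,0,0.01,0,0,0,0,0,0.015,0,0,0,0,0,0.02,0,0,0]}}

```text
time: 21.17
position: [0.5582, -0.1972, 0.1088]
tool_rot: [0.707, 0.707, 0.0, 0.0]
ft_force: [5.5, -0.9, -14.7]
grip_width: 0.0209
```

Run:
```python
from h import *
for n in("top",):
    p,d=robot.camera(n); x,y,w,h=(360,160,60,50)
    cv2.imwrite(f"pics/{n}8.png",cv2.resize(p[y:y+h,x:x+w,::-1],None,fx=12,fy=12,interpolation=cv2.INTER_CUBIC)[:600])
    go(.5595,-.1976,.105)
```

```text
t 21.2167 pos [ 0.5581 -0.1972  0.1088] F [  5.44  -0.58 -14.47] w 0.0208
shift cm [-0.04  0.14  0.38] turn [ 0.02  0.   -0.04]
```

View pics/top8.png

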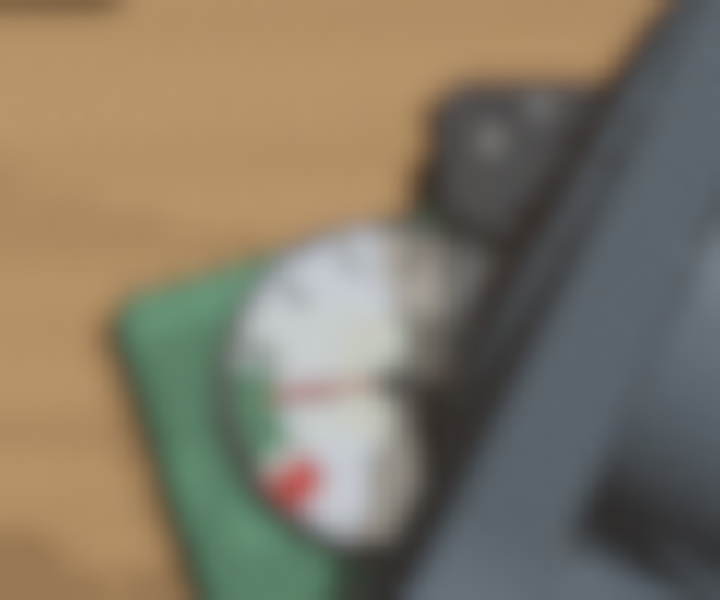

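The needle sits in the green arc at about 14 N, and it held steady for over a second. Now I'll lower, seat the peg lightly and release.

>>> {"method": "drive_tool", "body": {"targets": [0,0,0.05,0,0,0,0,0,0.1,0,0,0,0,0,0.15,0,0,0,0,0,0.2,0,0,0,0,0,0.25,0,0,0,0,0,0.3,0,0,0,0,0,0.35,0,0,0,0,0,0.4,0,0,0,0,0,0.4,0,0,0]}}

```text
time: 21.97
position: [0.5575, -0.1972, 0.1052]
tool_rot: [0.707, 0.707, -0.0, -0.0]
ft_force: [-0.1, -0.1, -0.7]
grip_width: 0.0208
```

>>> {"method": "drive_tool", "body": {"targets": [0,0,0.04,0,0,0,0,0,0.08,0,0,0,0,0,0.1,0,0,0,0,0,0.1,0,0,0]}}

```text
time: 22.3
position: [0.5577, -0.1973, 0.1044]
tool_rot: [0.707, 0.707, -0.0, -0.0]
ft_force: [-2.0, -0.3, 5.1]
grip_width: 0.0208
```

>>> {"method": "drive_tool", "body": {"targets": [0,0,-0.03,0,0,0,0,0,-0.06,0,0,0,0,0,-0.06,0,0,0]}}

```text
time: 22.55
position: [0.5577, -0.1972, 0.1045]
tool_rot: [0.707, 0.707, -0.0, -0.0]
ft_force: [-2.3, -0.9, 4.9]
grip_width: 0.021
```

>>> {"method": "drive_tool", "body": {"targets": [0,0,0,0,0,0,0,0,0,0,0,0,0,0,0,0,0,0,0,0,0,0,0,0,0,0,0,0,0,0,0,0,0,0,0,0,0,0,0,0,0,0,0,0,0,0,0,0,0,0,0,0,0,0,0,0,0,0,0,0], "grip": -1}}

```text
time: 23.38
position: [0.558, -0.1971, 0.1044]
tool_rot: [0.707, 0.707, 0.0, 0.0]
ft_force: [-0.2, -0.3, -0.4]
grip_width: 0.0795
```

>>> {"method": "drive_tool", "body": {"targets": [0,0,-0.3,0,0,0,0,0,-1,0,0,0,0,0,-2.2,0,0,0,0,0,-4,0,0,0,0,0,-6,0,0,0,0,0,-8,0,0,0,0,0,-10,0,0,0,0,0,-12,0,0,0,0,0,-13.5,0,0,0,0,0,-14.5,0,0,0,0,0,-15,0,0,0,0,0,-15,0,0,0]}}

```text
time: 24.38
position: [0.5584, -0.1974, 0.2557]
tool_rot: [0.707, 0.707, 0.0, 0.001]
ft_force: [0.5, -1.3, -0.5]
grip_width: 0.0871
```

>>> {"method": "drive_tool", "body": {"targets": [1,0,0,0,0,0,3,0,0,0,0,0,6,0,0,0,0,0,9,0,0,0,0,0,12,0,0,0,0,0,15,0,0,0,0,0,18,0,0,0,0,0,20,0,0,0,0,0,21,0,0,0,0,0,21,0,0,0,0,0,21,0,0,0,0,0]}}

```text
time: 25.3
position: [0.5577, 0.013, 0.2536]
tool_rot: [0.707, 0.707, -0.001, -0.0]
ft_force: [0.3, -0.4, -0.1]
grip_width: 0.0872
```

Run:
```python
from h import *
ims=[]
for n in("scene","top"):
    p,d=robot.camera(n); np.savez(f"pics/{n}9.npz",p=p,d=d); cv2.imwrite(f"pics/{n}9f.png",p[:,:,::-1])
    x,y,w,h=(225,150,96,90) if n=="scene" else (360,160,66,90)
    ims.append(cv2.resize(p[y:y+h,x:x+w,::-1],None,fx=4.8,fy=6,interpolation=cv2.INTER_CUBIC)[:540])
cv2.imwrite("pics/end.png",np.hstack(ims))
o=robot.get_obs();print(o["time"],o["position"],o["ft_force"],o["joint_velocities"].round(3))
```

```text
25.4 [0.55805183 0.01184434 0.25394254] [1.02229449 0.49374936 0.35310483] [-0.011 -0.001 -0.003  0.004  0.002  0.   ]
```

View pics/end.png

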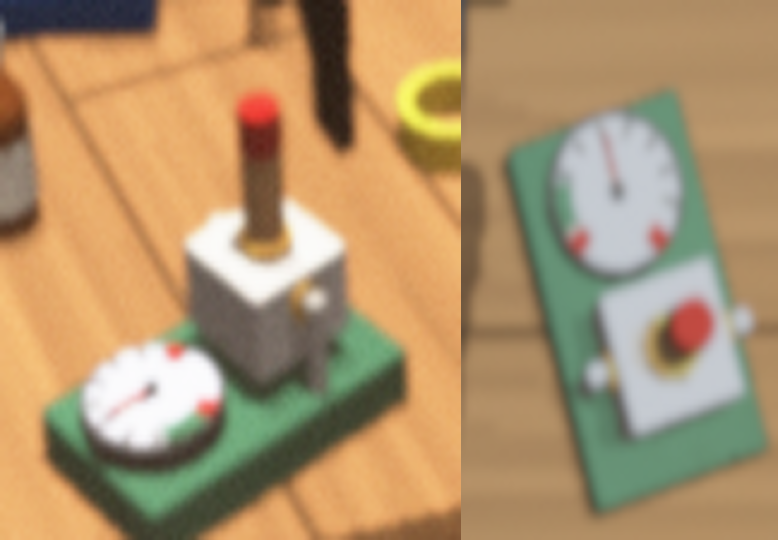

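View pics/scene9f.png

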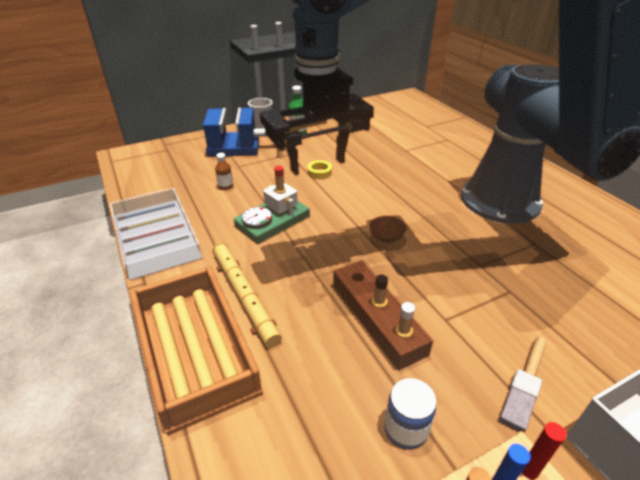

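Run:
```python
from h import *
out=[]
for n,(x,y,w,h),v in(("top",(395,195,35,35),150),("scene",(265,160,30,24),180)):
    p=np.load(f"pics/{n}9.npz")["p"][y:y+h,x:x+w]; k=8
    a=cv2.resize(p,None,fx=k,fy=k,interpolation=cv2.INTER_CUBIC);H=cv2.cvtColor(a,cv2.COLOR_RGB2HSV).astype(int)
    m=(((H[...,0]<8)|(H[...,0]>172))&(H[...,1]>130)&(H[...,2]>v)).astype(np.uint8)
    c=max(cv2.findContours(m,0,2)[0],key=cv2.contourArea);M=cv2.moments(c)
    out.append(((M["m10"]/M["m00"]+.5)/k-.5+x,(M["m01"]/M["m00"]+.5)/k-.5+y))
print(out,tri(*out)); print(robot.hand_in())
```

```text
[(407.46107270738014, 213.92631042371195), (278.26003870343493, 167.6456619900016)] (array([ 0.55864789, -0.19667043,  0.14232718]), np.float64(0.0011658072641143747))
the job is handed in; nothing more can be done
None
```

The red-topped peg is pressed home in the snap socket, the catch held under the pull test, and the job is handed in. I was given no verdict.

- **Fitting:** The push force peaked at about 14 N, dropped as the shank cleared the catches, and the peg then clicked in. I seated the flange at about 10 N.
- **First pull:** I pulled to about 15 N, with the needle in the middle of the green arc. During the hold it crept up to about 18 N by the wrist sensor (18.8 N including the peg's weight). That stayed under 20 N, but it was not steady.
- **Second pull:** I eased off and repeated the pull with small corrections. The wrist sensor stayed steady at 14–15 N for over a second, and the dial was in the green when I looked at the end. There was also 5–6 N of sideways force during this hold. I then lowered the peg, pressed it lightly (about 5 N), opened the gripper and moved clear.

**Last checks:**
- The peg stands upright. Its top is at (0.5586, -0.1967, 0.142) m, within about 1.5 mm of the socket axis I had measured. That puts the flange about 77 mm above the bench.
- I had measured the socket's mouth at 77.5 to 80 mm, so the peg looks flush within the 2–3 mm the cameras can resolve. Firm contact during the press also says it is home.
- The needle is back at rest.
- In the last picture the spare pegs and the other items are where they were, judged by eye.

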